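Latch the cup shuttle at the reading position and start the reader

TASK

With the fingertips, push the blue upright plate of the sprung cup carriage away from you, well past the red-topped stop pin and nearly to the end of its travel but without ramming the end stops or pinching anything, then let go so that it springs back and latches against the pin at mid travel. Once it rests latched there on its own, press the green start button fully down and let it come up again. Do not touch, lift or tip the specimen cup riding in the carriage, and leave the other things where they stand.

Things in the scene. Friction and masses are not known exactly. Their poses are not given: they have to be found in the camera images.
- shuttle: Cup shuttle fixed to the bench: grey base plate 12 mm thick with carriage, red-topped stop pin at its right, white label reader (60 x 36 mm, top at z = 72) at its left, two dark end stops (34 mm high) at the far end. Origin on the bench; +x is the way to push (away from the robot, yaw -0.35 to 0.35), +y left, z up. The base spans x -140 to 85, y -70 to 95 mm.
- carriage (a joint): Travel of the aluminium carriage along the shuttle's +x, m. 0 = home (start); 0.050 = latched, lug against the pin; 0.084 = rigid end stops. A spring pushes it home: 4 N at 0, 6 N at 0.05, 7.4 N at 0.084; damper 30 N s/m, so it drifts back at 0.1 to 0.2 m/s. Let go before 0.05 it returns to 0; let go from 0.062 to 0.080 it latches. Over 30 N on it counts as ramming.
- push_face (a point): Centre of the rear (robot-side) face of the carriage's blue upright push plate, 20 mm below its top; moves with the carriage. The plate is 72 mm wide, 10 mm thick, top at z = 80 mm, foot at 18 mm; the face looks along the shuttle's -x. Nothing stands behind it but the base plate. The cup's wall is 26 mm beyond the plate.
- travel_end (a point): Fixed point of the shuttle where push_face arrives at the end stops (carriage 0.084).
- stop_pin (a joint): How far the stop pin is pushed down, m: 0 = fully up (at the start and when latched), 0.009 = down under the carriage's lug, whose ramp pushes it down (up to 4 N more to push) at 0.01 to 0.05 of travel; just past 0.05 it springs up (1 to 4 N) behind the lug. Pressing it down by hand would let a latched carriage go home.
- pin_top (a point): Rounded red top of the stop pin, 8 mm across, z = 40 mm when up, on the shuttle's right side (14 mm behind and 53 mm to the right of the shuttle's origin).
- start (a joint): Travel of the green start button, m: 0 = up, 0.006 = fully down (about 5 N, springs up again). It counts as pressed beyond 0.004 and as released below 0.002.
- start_top (a point): Centre of the top of the green round start button (32 mm across), pressed straight down. It sits in a black housing on a fixed grey box 70 x 70 x 30 mm.
- start_box: The grey box of the start button, origin on the bench under its centre. It stands to the left or to the right of the carriage's home; the spare cup stands on the other side.
- nest_cup: Red-lidded white specimen cup, 57 mm across, 60 mm high, standing loosely upright in the carriage's nest ring (ring 12 mm high), floor of the nest at z = 30.5 mm. Origin under its centre. It rides along with the carriage. Leave it alone.
- spare_cup: Blue-lidded white specimen cup, 57 mm across, 60 mm high, standing on the bench to the other side of the carriage than the start box; bystander. Origin under its centre.
- iodine: Brown dropper bottle with black cap, 38 x 107 mm, bystander on the right. Origin under its centre.
- methanol: Clear dropper bottle with white cap, 50 x 132 mm, bystander on the right. Origin under its centre.
- cell_jar: Small white jar, 27 x 51 mm, bystander at the far left. Origin under its centre.
- tape_roll: Roll of tape lying flat, 96 mm across, 25 mm high, bystander at the front right. Origin under its centre.

How it is judged:
On the way, in this order (a step that is already met when the one before it is completed fails the run):
1. the carriage is pushed well past the stop pin (beyond 60 mm of travel) (value of joint carriage above 0.06 m), for 0.02 s.
2. let go, it has sprung back and rests latched on the raised stop pin, with no finger on it (value of joint carriage between 0.0455 and 0.0535 m and value of joint stop_pin below 0.003 m and contact force between each of the arm, the fingers and carriage below 0.2 N and velocity of joint carriage between -0.005 and 0.005 m/s), for 0.2 s.
3. the start button is pressed (value of joint start above 0.004 m), for 0.02 s.
At the end, for the whole second after the job is handed in: The carriage rests latched at mid travel (45.5 to 53.5 mm) with the stop pin up (within 3 mm), the start button has been pressed and is up again (under 2 mm), and the red-lidded cup stands upright (within 0.15 rad) at rest in its nest (value of joint carriage between 0.0455 and 0.0535 m and value of joint stop_pin below 0.003 m and angle between nest_cup's own z axis and vertical below 0.15 rad and value of joint start below 0.002 m and linear speed of nest_cup below 0.05 m/s and height (world z) of nest_cup between 0.026 and 0.038 m and distance between nest_cup and push_face below 0.095 m); the robot touches nothing.
It fails at once if the start button is pressed before the carriage rests at the stop pin (value of joint start above 0.004 m and not (value of joint carriage between 0.0455 and 0.0535 m and value of joint stop_pin below 0.003 m)).
It fails at once if the carriage is rammed or pinched (more than 30 N on it) (contact force between any of the fingers, the arm and carriage above 30 N).
It fails at once if the cup in the nest is touched by the robot (contact force between any of the fingers, the arm and nest_cup above 1 N).
It fails at once if the cup in the nest is lifted or tipped (height (world z) of nest_cup above 0.045 m or angle between nest_cup's own z axis and vertical above 0.4 rad).
It fails at once if a bystander is moved by more than 20 mm, or lifted or tipped (distance of any of spare_cup, iodine, methanol, cell_jar, tape_roll from where it was at the start of the episode above 0.02 m or angle between any of spare_cup, iodine, methanol, cell_jar, tape_roll's own z axis and vertical above 0.35 rad).
It also fails if it takes over 38 s, if anything falls off the work surface, if the arm or the gripper's body presses on something with over 40 N, if the wrist force passes 120 N, or if a joint passes its speed limit or range.

ROBOT

A 7-joint arm with a two-finger parallel gripper is mounted at the origin on the work surface; the furniture and walls round the work are solid. World frame = base frame: x ahead of the robot, y to its left, z up, the work surface at z = 0. Lengths are in m, angles in rad, forces in N, time in s.
With the tool pointing down it reaches from about 0.425 to 1.025 m from the base axis. Payload 3.6 kg.
Tool frame: the origin (TCP) lies midway between the tips of the shut fingers; the grasp point (between the pads) lies 19 mm behind it; z points along the fingers, y is the direction in which the jaws open and shut (so a half turn about z gives the same grasp; the last joint's range is limited). The gripper opens to 85 mm and grips with 20 to 120 N. Pads are 22 mm wide; open, the fingers measure 114 mm over their backs; the gripper's body (76 mm by 85 mm) begins 54 mm behind the grasp point. The pads swing forward as they close: fully open they stand 13 mm farther back than shut.
Start: joints at [1.032, 0.591, 0.048, 1.609, -0.033, 0.943, -0.034], TCP at [0.313, -0.654, 0.231] pointing down, gripper open.
Joint ranges: [-2.69, 2.69], [-0.47, 2.24], [-1.27, 1.36], [0.19, 2.51], [-1.53, 4.68], [0.08, 2.07], [-3.09, 3.09]. Speed limits (rad/s): [2.57, 2.57, 3.14, 3.14, 3.14, 3.14, 3.14].

INTERFACE

Orientations are given as a 3x3 rotation matrix whose columns are the frame's x, y, z axes.
In Python, from workcell import * gives the robot as it stands.
- The arm moves only by the shell command python3 -m crank 'ROWS'. ROWS is JSON, a list of rows, each an object with "rotation": the turn, a rotation vector about the tool's x, y, z in degrees, a list of three; "linear": the shift along the tool's x, y, z in m, a list of three; "grip": the opening, from 0 (shut) to 1 (fully open). In form: [{"rotation": [rx, ry, rz], "linear": [dx, dy, dz], "grip": grip}, ...]. A call has 1 to 5 rows; each row is the pose to reach, as a shift and turn from the pose commanded when the call began, along the tool's axes at that moment; what a row does not reach only later rows make up. A row lasts 1/8 s, in which the tool goes at most 62.5 mm and 10.7 degrees, less where a joint would pass 70% of its speed; a pose out of reach is approached as far as the arm can. A call with a gripper value outside its range is refused whole. The fingers move at their own pace and stop on an object; the grip force is fixed at half the most. Time passes only in rows, so rows that repeat a pose let the fingers close. It gives the time, the measured TCP pose, the force and the opening at its end, in the units of the state.
- get_obs(): the state, without advancing time (a new reading comes with each control period).
- grab_frame(name): name is "side" or "top"; returns (picture, depth): 480x640x3 uint8, blue, green, red; 480x640 float32, m along the optical axis (not along the pixel's ray), 0 where there is no reading.
- camera_model(name): a dict with "intrinsics" (3x3 intrinsics, pixels), "rvec" (rotation vector, rad) and "tvec" (3), from world to camera coordinates, as OpenCV has them. Camera axes: x right, y down, z forward; pixel columns grow to the right and rows downward; lengths in m; the calibration is good to about 2 mm. A picture is of the moment at which its call begins. camera_model takes no time and is no camera call.
- sign_off(): hands the job in, once; it reports no verdict.
The state is a dict: "t": time; "qpos": joint angles; "qd": joint speeds; "effort": joint torques, N m; "eef_pos": TCP position; "tcp_rot": TCP orientation; "force": force on the tool from outside, world axes, zero at the start; "ft_torque": the same for the moment, N m; "finger_gap": finger opening in m.
Only numpy, scipy, OpenCV 4.12 (cv2) and the standard library are available. Lean on these libraries where they do the work, as an engineer would, in place of code of your own. Each camera call takes 0.05 s, during which the arm holds its last target. There are 200 camera calls.

## Working session

There is one attempt and no reset: what is moved stays moved. The work goes in short steps, Python scripts to look and compute and a shell command to move; the robot and the scene stay as the last step left them, time stands still between calls to the robot, and variables do not carry over. Pictures are saved under pics/ and viewed, about 8 in all and at most 12, crops included, and the job is handed in when it is done.

```bash
mkdir -p pics && cat > h.py <<'E'
from workcell import *
import numpy as np, cv2
def pts(name):
    im,d=grab_frame(name); c=camera_model(name)
    K=np.array(c["intrinsics"]);R=cv2.Rodrigues(np.array(c["rvec"],float))[0];t=np.array(c["tvec"],float).ravel()
    v,u=np.mgrid[:480,:640]
    P=np.stack([(u-K[0,2])/K[0,0]*d,(v-K[1,2])/K[1,1]*d,d],-1)
    return im,d,(P-t)@R
E
python3 - <<'E'
from h import *
o=get_obs();print(o["t"],o["eef_pos"],o["tcp_rot"],o["finger_gap"])
for n in("top","side"):
    im,d,W=pts(n);cv2.imwrite(f"pics/{n}0.png",im);np.savez(f"{n}0.npz",im=im,d=d,W=W)
E
```

```text
0.0 [ 0.3122482  -0.6533605   0.23013151] [[ 9.02225460e-01  4.31263255e-01 -1.10630874e-03]
 [ 4.31264656e-01 -9.02223206e-01  2.02060599e-03]
 [-1.26724297e-04 -2.30015403e-03 -9.99997347e-01]] 0.08519705644683602
```

View pics/top0.png

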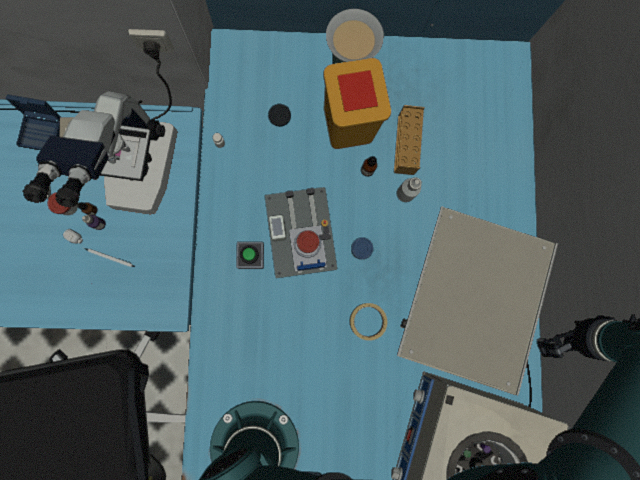

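View pics/side0.png

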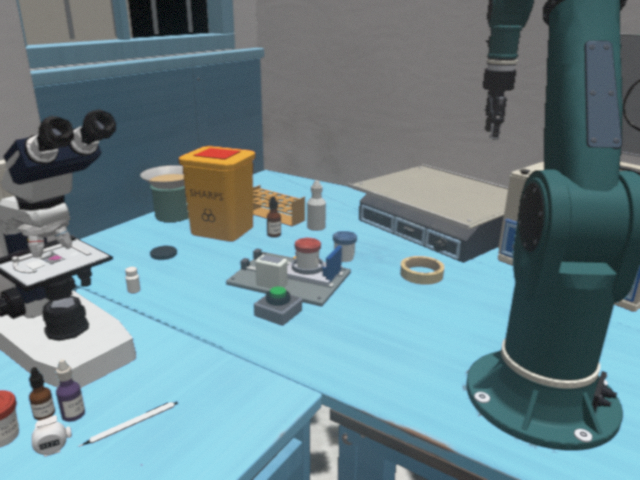

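The top view shows the plate at (312,266), the red-lidded cup at (307,242), the pin at about (325,223), the start button at (250,255) on the left, the spare cup at (362,248), and the tape at (368,322). I'll measure these next.

```bash
cat > meas.py <<'E'
from h import *
import sys
z=np.load("top0.npz");im,d,W=z["im"],z["d"],z["W"]
hsv=cv2.cvtColor(im,cv2.COLOR_BGR2HSV)
def reg(u0,u1,v0,v1): 
    m=np.zeros((480,640),bool);m[v0:v1,u0:u1]=1;return m&(d>0)
H,S,V=[hsv[...,i].astype(int) for i in range(3)]
def show(n,m): 
    p=W[m]; print(n,len(p),"med",np.median(p,0).round(4),"min",p.min(0).round(3),"max",p.max(0).round(3)); return p
p=show("blue",reg(295,332,258,275)&(H>100)&(H<125)&(S>120))
t=show("bluetop",reg(295,332,258,275)&(H>100)&(H<125)&(S>120)&(abs(W[...,2]-.08)<.006))
r=cv2.minAreaRect((t[:,:2]*1000).astype(np.float32));print(r,cv2.boxPoints(r))
show("green",reg(238,264,243,267)&(H>45)&(H<80)&(S>100))
show("lid",reg(290,325,228,256)&((H<8)|(H>172))&(S>120))
show("spare",reg(348,378,235,262)&(W[...,2]>.05))
show("pin",reg(318,334,214,232)&(W[...,2]>.02)&(S>120))
b=show("base",reg(258,345,180,285)&(abs(W[...,2]-.012)<.005)&(S<60))
r=cv2.minAreaRect((b[:,:2]*1000).astype(np.float32));print(r,cv2.boxPoints(r))
show("box",reg(232,268,238,272)&(abs(W[...,2]-.03)<.004))
show("tape",reg(345,392,300,345)&(W[...,2]>.015))
show("scale",reg(400,555,210,390)&(W[...,2]>.03)&(W[...,2]<.2))
# side view
z=np.load("side0.npz");im,d,W=z["im"],z["d"],z["W"]
hsv=cv2.cvtColor(im,cv2.COLOR_BGR2HSV);H,S,V=[hsv[...,i].astype(int) for i in range(3)]
show("s blue",reg(322,342,245,285)&(H>100)&(H<125)&(S>120))
show("s green",reg(264,292,286,302)&(H>45)&(H<80)&(S>100))
show("s lid",reg(292,322,238,254)&((H<8)|(H>172))&(S>100))
E
python3 meas.py
```

```text
blue 119 med [ 0.4523 -0.1281  0.0794] min [ 0.443 -0.16   0.045] max [ 0.47  -0.096  0.086]
bluetop 88 med [ 0.4528 -0.1292  0.0806] min [ 0.443 -0.16   0.075] max [ 0.462 -0.096  0.086]
((453.2709655761719, -127.86517333984375), (9.955917358398438, 66.24153137207031), 11.660849571228027) [[ 441.70145   -96.43411 ]
 [ 455.09006  -161.3085  ]
 [ 464.84048  -159.29623 ]
 [ 451.45187   -94.421844]]
green 139 med [0.4795 0.0315 0.0531] min [0.465 0.015 0.038] max [0.496 0.049 0.06 ]
lid 359 med [ 0.5127 -0.1178  0.0907] min [ 0.486 -0.144  0.084] max [ 0.538 -0.091  0.098]
spare 387 med [ 0.5037 -0.2566  0.0601] min [ 0.477 -0.283  0.051] max [ 0.532 -0.229  0.067]
pin 28 med [ 0.5704 -0.1598  0.025 ] min [ 0.565 -0.168  0.021] max [ 0.578 -0.152  0.044]
base 2850 med [ 0.5785 -0.0845  0.0125] min [ 0.425 -0.196  0.007] max [ 0.67  -0.001  0.017]
((545.262939453125, -84.97242736816406), (224.03553771972656, 190.69932556152344), 9.77109432220459) [[ 418.68814   -10.016733]
 [ 451.05215  -197.94972 ]
 [ 671.83777  -159.92812 ]
 [ 639.47375    28.004868]]
box 375 med [0.4779 0.0309 0.0307] min [ 0.446 -0.003  0.026] max [0.516 0.067 0.034]
tape 425 med [ 0.3178 -0.2818  0.0247] min [ 0.273 -0.327  0.016] max [ 0.365 -0.234  0.034]
scale 21161 med [ 0.3751 -0.5363  0.1148] min [ 0.156 -0.744  0.03 ] max [ 0.623 -0.342  0.2  ]
s blue 297 med [ 0.4501 -0.1159  0.0607] min [ 0.443 -0.16   0.03 ] max [ 0.461 -0.088  0.082]
s green 145 med [0.477  0.0371 0.0522] min [ 0.466 -0.038  0.013] max [0.519 0.05  0.055]
s lid 173 med [ 0.5114 -0.1122  0.0898] min [ 0.488 -0.137  0.087] max [ 0.535 -0.088  0.093]
```

```bash
python3 -m crank '[{"rotation":[0,0,8],"linear":[0.157,-0.21,0],"grip":0},{"rotation":[0,0,8],"linear":[0.157,-0.21,0],"grip":0},{"rotation":[0,0,15],"linear":[0.157,-0.21,0],"grip":0},{"rotation":[0,0,15],"linear":[0.157,-0.21,0],"grip":0},{"rotation":[0,0,15],"linear":[0.157,-0.21,0],"grip":0}]'
python3 - <<'E'
from h import *
o=get_obs();p=np.array(o["eef_pos"]);R=np.array(o["tcp_rot"])
print(o["t"],p,np.degrees(np.arctan2(R[1,0],R[0,0])),o["finger_gap"],o["force"])
print(R.T@(np.array([.412,-.136,.16])-p))
E
```

```text
t: 0.72
eef_pos: [0.3646, -0.3914, 0.2307]
tcp_rot: [[0.982, 0.19, -0.001], [0.19, -0.982, 0.004], [-0.0, -0.004, -1.0]]
force: [-0.1, 0.2, 0.2]
finger_gap: 0.0002
0.725 [ 0.36455774 -0.39139861  0.23072717] 10.935198420379889 0.00017847189824067754 [-0.12984629  0.2021341   0.23926008]
[ 0.09505876 -0.2414732   0.07166643]
```

```bash
python3 -m crank '[{"rotation":[0,0,0],"linear":[0.095,-0.241,0.07],"grip":0},{"rotation":[0,0,0],"linear":[0.095,-0.241,0.07],"grip":0},{"rotation":[0,0,0],"linear":[0.095,-0.241,0.07],"grip":0},{"rotation":[0,0,0],"linear":[0.095,-0.241,0.07],"grip":0},{"rotation":[0,0,0],"linear":[0.095,-0.241,0.07],"grip":0}]'
python3 - <<'E'
from h import *
o=get_obs();p=np.array(o["eef_pos"]);R=np.array(o["tcp_rot"])
print(o["t"],p,np.degrees(np.arctan2(R[1,0],R[0,0])),o["finger_gap"],o["force"])
im,d,W=pts("side");cv2.imwrite("pics/s1.png",cv2.resize(im[180:330,180:430],None,fx=3,fy=3))
z=np.load("top0.npz");im,W=z["im"],z["W"]
# base edges: far & near corners on the right/left sides by row
m=(abs(W[...,2]-.012)<.004)&(cv2.cvtColor(im,cv2.COLOR_BGR2HSV)[...,1]<60)
L=[];Rr=[]
for v in range(198,272,2):
    us=np.where(m[v,262:342])[0]+262
    if len(us)>3:
        if v<235:L.append(W[v,us[0],:2])
        Rr.append(W[v,us[-1],:2])
for n,a in(("L",L),("R",Rr)):
    a=np.array(a,np.float32);f=cv2.fitLine(a,cv2.DIST_HUBER,0,.01,.01).ravel();print(n,np.degrees(np.arctan(f[1]/f[0])),f[2:],a[::5].round(3).tolist())
E
```

```text
t: 1.35
eef_pos: [0.4132, -0.1393, 0.1604]
tcp_rot: [[0.982, 0.188, -0.002], [0.188, -0.982, 0.001], [-0.001, -0.002, -1.0]]
force: [-0.6, -0.8, -0.1]
finger_gap: 0.0003
1.35 [ 0.41321365 -0.13934282  0.16035454] 10.855949228989006 0.000290153710420061 [-0.56107401 -0.7965666  -0.08482441]
L 9.810374 [ 0.58844763 -0.00980646] [[0.6340000033378601, -0.0020000000949949026], [0.6069999933242798, -0.00800000037997961], [0.5799999833106995, -0.012000000104308128], [0.5540000200271606, -0.01600000075995922]]
R 10.07292 [ 0.525355   -0.18350591] [[0.6389999985694885, -0.1589999943971634], [0.6119999885559082, -0.1679999977350235], [0.5860000252723694, -0.17399999499320984], [0.5590000152587891, -0.1770000010728836], [0.5329999923706055, -0.18299999833106995], [0.5059999823570251, -0.18700000643730164], [0.47999998927116394, -0.19200000166893005], [0.453000009059906, -0.19599999487400055]]
```

View pics/s1.png

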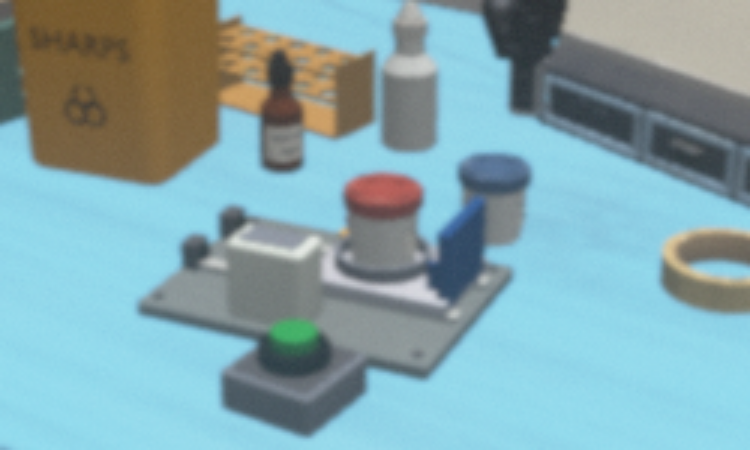

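```bash
python3 -m crank '[{"rotation":[0,0,0.9],"linear":[0,-0.004,0.06],"grip":0},{"rotation":[0,0,0.9],"linear":[0,-0.004,0.112],"grip":0},{"rotation":[0,0,0.9],"linear":[0,-0.004,0.112],"grip":0},{"rotation":[0,0,0.9],"linear":[0,-0.004,0.112],"grip":0}]'
python3 -m crank '[{"rotation":[0,0,0],"linear":[0.004,0,0],"grip":0},{"rotation":[0,0,0],"linear":[0.008,0,0],"grip":0},{"rotation":[0,0,0],"linear":[0.012,0,0],"grip":0},{"rotation":[0,0,0],"linear":[0.012,0,0],"grip":0}]'
python3 - <<'E'
from h import *
im,d,W=pts("side");cv2.imwrite("pics/s2.png",cv2.resize(im[200:300,240:390],None,fx=5,fy=5))
E
```

```text
t: 1.9
eef_pos: [0.4129, -0.14, 0.0504]
tcp_rot: [[0.986, 0.166, 0.001], [0.166, -0.986, -0.001], [0.001, 0.001, -1.0]]
force: [0.6, -1.0, 0.5]
finger_gap: 0.0002
t: 2.4
eef_pos: [0.4251, -0.1366, 0.0499]
tcp_rot: [[0.986, 0.168, 0.002], [0.168, -0.986, -0.0], [0.002, 0.001, -1.0]]
force: [0.5, 0.6, -0.3]
finger_gap: -0.0
```

View pics/s2.png

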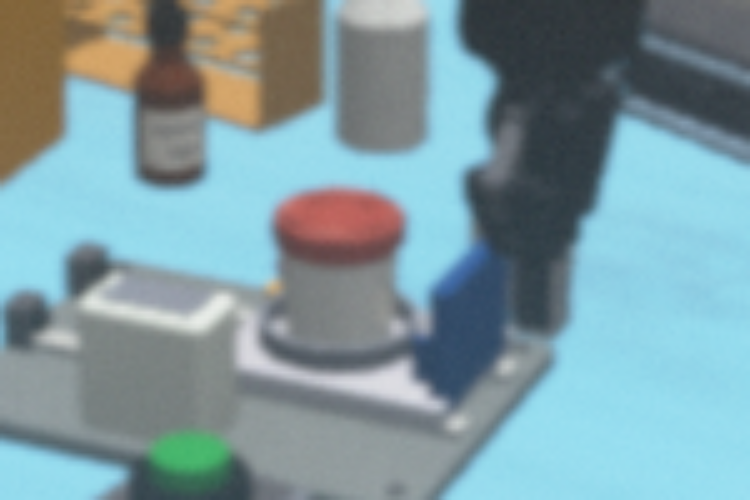

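```bash
python3 -m crank '[{"rotation":[0,0,0],"linear":[0.004,0,0],"grip":0},{"rotation":[0,0,0],"linear":[0.008,0,0],"grip":0},{"rotation":[0,0,0],"linear":[0.012,0,0],"grip":0},{"rotation":[0,0,0],"linear":[0.016,0,0],"grip":0},{"rotation":[0,0,0],"linear":[0.020,0,0],"grip":0}]'
python3 -m crank '[{"rotation":[0,0,0],"linear":[0.005,0,0],"grip":0},{"rotation":[0,0,0],"linear":[0.010,0,0],"grip":0},{"rotation":[0,0,0],"linear":[0.015,0,0],"grip":0},{"rotation":[0,0,0],"linear":[0.020,0,0],"grip":0},{"rotation":[0,0,0],"linear":[0.020,0,0],"grip":0}]'
cat > lid.py <<'E'
from h import *
u=np.array([np.cos(.174),np.sin(.174)])
o=get_obs();p=np.array(o["eef_pos"]);print(o["t"],p.round(4),"tcp s",p[:2]@u,o["force"])
for n,f in(("top",(290,330,205,256)),("side",(270,330,225,265))):
    def lid(im,d,W):
        h=cv2.cvtColor(im,cv2.COLOR_BGR2HSV);m=((h[...,0]<8)|(h[...,0]>172))&(h[...,1]>100)&(d>0)&(abs(W[...,2]-.091)<.012)&(np.hypot(W[...,0]-.55,W[...,1]+.11)<.12)
        return np.median(W[m],0),m.sum()
    z=np.load(n+"0.npz");a,_=lid(z["im"],z["d"],z["W"]);b,c=lid(*pts(n))
    print(n,c,b.round(4),"travel",(b-a)[:2]@u,"lat",(b-a)[:2]@[-u[1],u[0]])
E
python3 lid.py
```

```text
t: 3.08
eef_pos: [0.441, -0.1337, 0.0491]
tcp_rot: [[0.986, 0.166, -0.006], [0.166, -0.986, 0.0], [-0.006, -0.001, -1.0]]
force: [-5.4, -1.8, 3.7]
finger_gap: 0.0001
t: 3.7
eef_pos: [0.4601, -0.1304, 0.049]
tcp_rot: [[0.986, 0.166, -0.006], [0.166, -0.986, 0.0], [-0.006, -0.001, -1.0]]
force: [-5.8, -1.6, 3.4]
finger_gap: 0.0001
3.7 [ 0.4601 -0.1304  0.049 ] tcp s 0.4306104222855345 [-5.78190736 -1.58718188  3.38616479]
top 79 [ 0.5507 -0.1123  0.0908] travel 0.038729236652338475 lat -0.002122326305381089
side 183 [ 0.5318 -0.1073  0.0897] travel 0.020928591843216524 lat 0.0012413238495936215
```

```bash
python3 -m crank '[{"rotation":[0,0,0],"linear":[0.005,0,0],"grip":0},{"rotation":[0,0,0],"linear":[0.010,0,0],"grip":0},{"rotation":[0,0,0],"linear":[0.015,0,0],"grip":0},{"rotation":[0,0,0],"linear":[0.020,0,0],"grip":0},{"rotation":[0,0,0],"linear":[0.025,0,0],"grip":0}]'
python3 -m crank '[{"rotation":[0,0,0],"linear":[0.005,0,0],"grip":0},{"rotation":[0,0,0],"linear":[0.010,0,0],"grip":0},{"rotation":[0,0,0],"linear":[0.015,0,0],"grip":0},{"rotation":[0,0,0],"linear":[0.018,0,0],"grip":0},{"rotation":[0,0,0],"linear":[0.018,0,0],"grip":0}]'
python3 lid.py
```

```text
t: 4.42
eef_pos: [0.4814, -0.1265, 0.0487]
tcp_rot: [[0.986, 0.165, -0.013], [0.165, -0.986, 0.001], [-0.012, -0.003, -1.0]]
force: [-9.9, -2.2, 6.5]
finger_gap: -0.0002
t: 5.05
eef_pos: [0.5013, -0.1232, 0.0487]
tcp_rot: [[0.986, 0.166, -0.009], [0.166, -0.986, 0.0], [-0.009, -0.002, -1.0]]
force: [-6.5, -1.3, 3.2]
finger_gap: 0.0003
5.05 [ 0.5013 -0.1232  0.0487] tcp s 0.4724330188456236 [-6.52915031 -1.33510394  3.15233405]
top 1 [ 0.6012 -0.1134  0.0885] travel 0.08828883874360503 lat -0.012004578857181245
side 184 [ 0.5737 -0.1007  0.0898] travel 0.06340413479714224 lat 0.0005720551791323417
```

```bash
python3 -m crank '[{"rotation":[0,0,0],"linear":[0.004,0,0],"grip":0},{"rotation":[0,0,0],"linear":[0.008,0,0],"grip":0},{"rotation":[0,0,0],"linear":[0.009,0,0],"grip":0},{"rotation":[0,0,0],"linear":[0.009,0,0],"grip":0}]'
python3 lid.py
```

```text
t: 5.65
eef_pos: [0.5098, -0.1217, 0.0487]
tcp_rot: [[0.986, 0.166, -0.009], [0.166, -0.986, 0.001], [-0.009, -0.002, -1.0]]
force: [-6.7, -2.3, 4.2]
finger_gap: 0.0001
5.65 [ 0.5098 -0.1217  0.0487] tcp s 0.4810157934254933 [-6.70543636 -2.34784901  4.23112906]
top 0 [nan nan nan] travel nan lat nan
side 185 [ 0.5823 -0.0994  0.0898] travel 0.07208966580817977 lat 0.00029500587499068715
  return _methods._mean(a, axis=axis, dtype=dtype,
  ret = um.true_divide(
```

```bash
python3 -m crank '[{"rotation":[0,0,0],"linear":[-0.055,0,0],"grip":0},{"rotation":[0,0,0],"linear":[-0.055,0,0],"grip":0},{"rotation":[0,0,0],"linear":[-0.055,0,0],"grip":0},{"rotation":[0,0,0],"linear":[-0.055,0,0],"grip":0},{"rotation":[0,0,0],"linear":[-0.055,0,0],"grip":0}]'
python3 lid.py 2>/dev/null
python3 - <<'E'
from h import *
im,d,W=pts("side");cv2.imwrite("pics/s3.png",cv2.resize(im[200:310,240:390],None,fx=5,fy=5))
E
```

```text
t: 6.38
eef_pos: [0.462, -0.1303, 0.0493]
tcp_rot: [[0.986, 0.168, 0.001], [0.168, -0.986, -0.0], [0.001, 0.0, -1.0]]
force: [-1.0, 0.8, -0.2]
finger_gap: -0.0001
6.375 [ 0.462  -0.1303  0.0493] tcp s 0.43242467818865765 [-0.96086612  0.78770361 -0.23250462]
top 287 [ 0.5646 -0.1091  0.0907] travel 0.053014016437213325 lat -0.001424762628973881
side 189 [ 0.5585 -0.1033  0.0898] travel 0.04798049361277138 lat 0.0006055780835252748
```

View pics/s3.png

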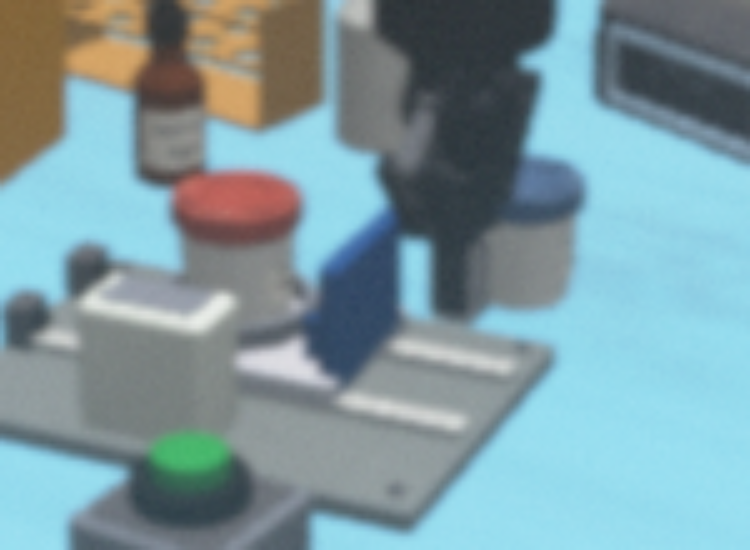

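The carriage has sprung back and sits latched at about 48–50 mm of travel, with the fingers clear of the plate. Next I lift and move over the button.

```bash
python3 -m crank '[{"rotation":[0,0,0],"linear":[-0.008,0,-0.05],"grip":0},{"rotation":[0,0,0],"linear":[-0.008,0,-0.09],"grip":0},{"rotation":[0,0,0],"linear":[0.01,-0.05,-0.09],"grip":0},{"rotation":[0,0,0],"linear":[0.03,-0.10,-0.09],"grip":0},{"rotation":[0,0,0],"linear":[0.044,-0.157,-0.07],"grip":0}]'
python3 -m crank '[{"rotation":[0,0,0],"linear":[0,0,0.03],"grip":0},{"rotation":[0,0,0],"linear":[0,0,0.04],"grip":0},{"rotation":[0,0,0],"linear":[0,0,0.04],"grip":0}]'
python3 lid.py 2>/dev/null
python3 - <<'E'
from h import *
o=get_obs();p=np.array(o["eef_pos"]);R=np.array(o["tcp_rot"]);print(R.T@(np.array([.479,.032,.054])-p))
im,d,W=pts("side");cv2.imwrite("pics/s4.png",cv2.resize(im[200:330,240:390],None,fx=4.5,fy=4.5))
E
```

```text
t: 7.15
eef_pos: [0.4803, 0.033, 0.1205]
tcp_rot: [[0.986, 0.166, 0.006], [0.166, -0.986, 0.001], [0.006, 0.0, -1.0]]
force: [0.2, 0.3, -0.2]
finger_gap: 0.0001
t: 7.52
eef_pos: [0.4771, 0.0305, 0.0789]
tcp_rot: [[0.986, 0.166, -0.002], [0.166, -0.986, -0.001], [-0.002, 0.001, -1.0]]
force: [0.4, 1.0, 0.6]
finger_gap: 0.0001
7.525 [0.4771 0.0305 0.0789] tcp s 0.47515590618168974 [0.42867739 0.9932894  0.57525479]
top 374 [ 0.5596 -0.1095  0.0905] travel 0.048047006364197155 lat -0.0009890359964649308
side 22 [ 0.5392 -0.112   0.0902] travel 0.027487890739532134 lat -0.004591837557578974
[ 0.00123834 -0.0014385   0.02584864]
```

View pics/s4.png

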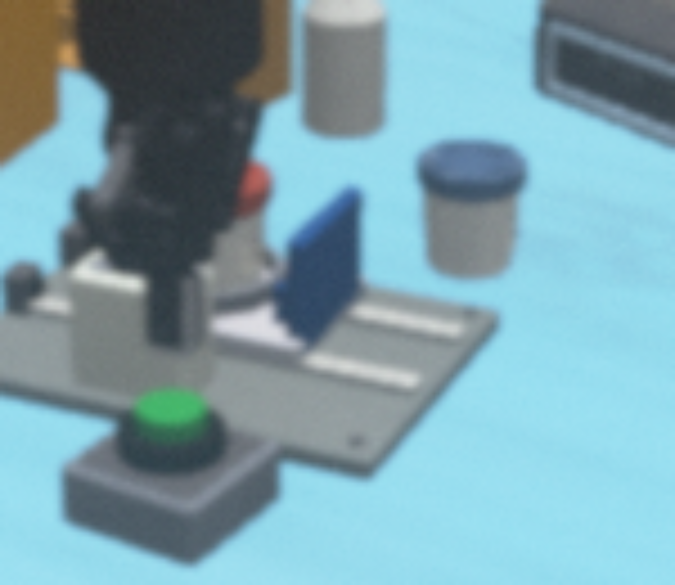

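```bash
python3 -m crank '[{"rotation":[0,0,0],"linear":[0.001,-0.001,0.012],"grip":0},{"rotation":[0,0,0],"linear":[0.001,-0.001,0.022],"grip":0},{"rotation":[0,0,0],"linear":[0.001,-0.001,0.025],"grip":0},{"rotation":[0,0,0],"linear":[0.001,-0.001,0.028],"grip":0},{"rotation":[0,0,0],"linear":[0.001,-0.001,0.028],"grip":0}]'
python3 -m crank '[{"rotation":[0,0,0],"linear":[0,0,0.002],"grip":0},{"rotation":[0,0,0],"linear":[0,0,0.003],"grip":0},{"rotation":[0,0,0],"linear":[0,0,0.003],"grip":0}]'
```

```text
t: 8.3
eef_pos: [0.478, 0.0327, 0.0512]
tcp_rot: [[0.986, 0.167, -0.001], [0.167, -0.986, -0.0], [-0.001, -0.0, -1.0]]
force: [-1.1, -0.4, 1.6]
finger_gap: 0.0
t: 8.68
eef_pos: [0.478, 0.0327, 0.0483]
tcp_rot: [[0.986, 0.167, -0.001], [0.167, -0.986, -0.0], [-0.001, 0.0, -1.0]]
force: [-2.1, -0.7, 3.4]
finger_gap: 0.0002
```

```bash
python3 -m crank '[{"rotation":[0,0,0],"linear":[0,0,0.001],"grip":0},{"rotation":[0,0,0],"linear":[0,0,0.002],"grip":0},{"rotation":[0,0,0],"linear":[0,0,0.002],"grip":0}]'
python3 -m crank '[{"rotation":[0,0,0],"linear":[0,0,0.001],"grip":0},{"rotation":[0,0,0],"linear":[0,0,0.002],"grip":0},{"rotation":[0,0,0],"linear":[0,0,0.002],"grip":0}]'
```

```text
t: 9.05
eef_pos: [0.478, 0.0327, 0.0469]
tcp_rot: [[0.986, 0.167, -0.001], [0.167, -0.986, 0.0], [-0.001, -0.0, -1.0]]
force: [-4.0, 0.3, 12.7]
finger_gap: -0.0001
t: 9.43
eef_pos: [0.4781, 0.0327, 0.0466]
tcp_rot: [[0.986, 0.167, -0.0], [0.167, -0.986, 0.0], [-0.0, -0.0, -1.0]]
force: [-7.4, 0.3, 32.4]
finger_gap: 0.0001
```

The force jumped at z ≈ 0.047 m, which is the button top at 0.053 m less its 6 mm travel, so it is fully down. I'm letting it up now.

```bash
python3 -m crank '[{"rotation":[0,0,0],"linear":[0,0,-0.01],"grip":0},{"rotation":[0,0,0],"linear":[0,0,-0.06],"grip":0},{"rotation":[0,0,0],"linear":[0,0,-0.12],"grip":0},{"rotation":[0,0,0],"linear":[-0.03,-0.04,-0.15],"grip":0},{"rotation":[0,0,0],"linear":[-0.03,-0.10,-0.15],"grip":0}]'
python3 -m crank '[{"rotation":[0,0,0],"linear":[0,-0.03,0],"grip":0},{"rotation":[0,0,0],"linear":[0,-0.03,0],"grip":0},{"rotation":[0,0,0],"linear":[0,-0.03,0],"grip":0}]'
python3 lid.py 2>/dev/null
python3 - <<'E'
from h import *
z=np.load("top0.npz")
for n in("top","side"):
    im,d,W=pts(n);h=cv2.cvtColor(im,cv2.COLOR_BGR2HSV)
    m=(h[...,0]>45)&(h[...,0]<80)&(h[...,1]>100)&(np.hypot(W[...,0]-.479,W[...,1]-.032)<.02)&(d>0);print(n,m.sum(),np.median(W[m],0).round(4))
    if n=="top":
        m=(h[...,1]>120)&(np.hypot(W[...,0]-.57,W[...,1]+.16)<.012)&(d>0);print("pin",m.sum(),np.sort(W[m][:,2])[-5:].round(3))
        m=(np.hypot(W[...,0]-.504,W[...,1]+.257)<.06)&(W[...,2]>.05)&(W[...,2]<.08)&(h[...,0]>90);print("spare",np.median(W[m],0).round(4))
    else: cv2.imwrite("pics/s5.png",cv2.resize(im[120:330,180:460],None,fx=2.8,fy=2.8))
E
```

```text
t: 10.05
eef_pos: [0.433, 0.1259, 0.1967]
tcp_rot: [[0.987, 0.162, 0.006], [0.162, -0.987, 0.002], [0.006, -0.001, -1.0]]
force: [0.7, 0.5, 1.0]
finger_gap: 0.0002
t: 10.42
eef_pos: [0.4276, 0.1553, 0.1942]
tcp_rot: [[0.986, 0.167, 0.001], [0.167, -0.986, -0.0], [0.0, 0.0, -1.0]]
force: [0.0, 0.5, 0.3]
finger_gap: 0.0002
10.425 [0.4276 0.1553 0.1942] tcp s 0.4479832693071644 [0.02237297 0.50043007 0.29788091]
top 373 [ 0.5594 -0.1095  0.0907] travel 0.04784348753483479 lat -0.0009217567638930608
side 194 [ 0.5585 -0.1033  0.0899] travel 0.047997267149815545 lat 0.0006145037917202428
top 140 [0.4795 0.0301 0.0527]
pin 27 [0.038 0.039 0.039 0.041 0.042]
spare [ 0.5037 -0.2563  0.0597]
side 146 [0.4773 0.0368 0.0522]
```

View pics/s5.png

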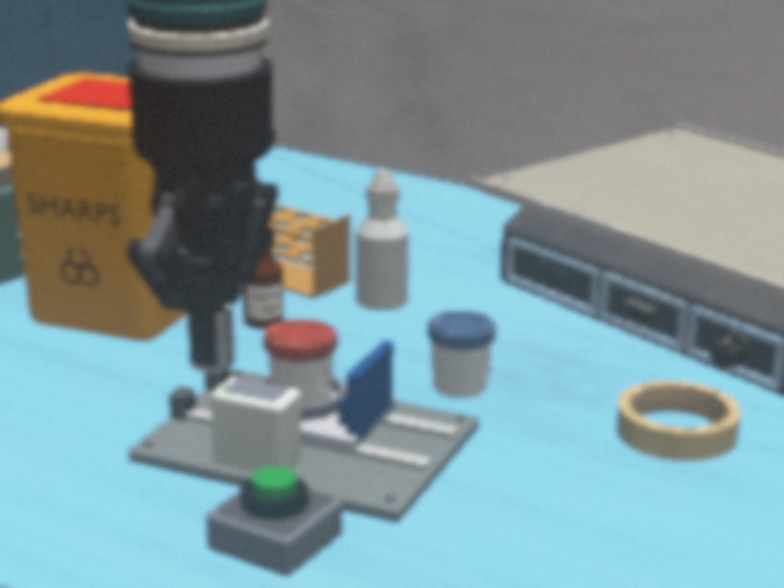

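The carriage is latched with the pin up at z ≈ 0.04 m. The button is up, the cup is upright, the bystanders in view stand where they were, and the arm is clear.

```bash
python3 -c "
from workcell import *
print(sign_off())"
```

```text
the job is handed in; nothing more can be done
None
```

The job is done and handed in at about 10.5 s of the 38 s allowed; no verdict was reported.

- **Push:** with shut fingertips I pushed the blue plate to about 72 mm of travel. The wrist force read at the end of each move was at most about 12 N. After I pulled the fingers away, the carriage sprang back and latched.
- **Button:** I pressed it until it bottomed out (TCP z ≈ 0.047 m, 32 N of wrist force at the stop), then let it up.

The last checks, before handing in:
- **Carriage:** both cameras put its travel at 48 mm, inferred from the cup's lid. That is 2 mm short of the nominal 50 mm but inside the 45.5–53.5 mm band. The gap could be calibration error or the loose cup shifting in its nest.
- **Stop pin:** up, with its top at z ≈ 0.04 m.
- **Start button:** back up, top at 0.0527 m against 0.0531 m at the start.
- **Nest cup:** upright, lid height unchanged.
- **Bystanders:** the spare cup measured unmoved. The bottles and tape roll look undisturbed in the last picture. I did not check the cell jar again, but the arm never went near it.
- **Robot:** clear of everything, with about 0 N on the wrist.

While the gripper hid the cup, one camera at a time gave wrong travel readings. I ignored those and used the unobstructed view.

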